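Seat the fitting vial, then hold the incubator lid open

TASK

Of the two glass vials standing on the desk, find the one that fits the round waiting well in the deck of the white dry-block incubator (left of its lid), stand it upright and fully home in the well and let go of it, leaving the other vial standing on the desk. Only then lift the incubator's self-closing lid by the bar at its front to 60 degrees from closed, so that a nurse can load the block, and finish while still holding it there: do not let go of the lid at the end. Do not disturb the marker, the dropper bottle or the pen.

Things in the scene. Friction and masses are not known exactly. Their poses are not given: they have to be found in the camera images.
- incubator: White bench-top dry-block incubator, fixed to the desk, 150 mm deep (its x) x 260 mm wide (its y) x 90 mm high. Origin: centre of its underside; x points from its front to its back, y to its left, z up; it may stand yawed up to 0.3 rad. The right-hand 176 mm is a chamber under the grey lid; the left-hand 84 mm is a flat white deck, 90 mm above the desk, with the waiting well.
- well (a point): Centre of the mouth of the waiting well, in the deck top 90 mm above the desk: a round blind bore 20 mm wide with a 2.5 mm chamfer at its mouth, 14 mm deep, flat floor.
- small_vial_mid (a point): Centre, half-way up, of the small clear glass vial with a white collar: 16 mm diameter, 35 mm tall, about 15 g, standing loose and upright on the desk (centre 17.5 mm above its foot). It fits the well, and stands 21 mm proud of the deck when fully home. Its axis is z. The two vials may swap places.
- large_vial_mid (a point): Centre, half-way up, of the large clear glass vial with a white collar: 24 mm diameter, 38 mm tall, about 25 g, standing loose and upright on the desk (centre 19 mm above its foot). It is too wide for the well. Its axis is z.
- lid (a joint): Angle of the incubator's grey lid in rad: 0 = shut (level), grows as the front edge rises, stop at 1.40; the wanted 60 degrees is 1.047. The lid (150 x 176 x 16 mm, about 0.35 kg) hinges along its rear edge and falls and springs shut whenever it is let go (about 0.25 to 0.45 N m about the hinge, 1.5 to 2.5 N at the bar).
- lid_hinge (a point): Middle of the lid's hinge axis, 94 mm above the desk at the incubator's rear; the axis lies along the incubator's y. Its axes are those of the incubator.
- lid_bar (a point): Centre of the steel lifting bar before the lid: round, 10 mm diameter, 110 mm long along the incubator's y, an arm at each end joining it to the lid. Its centre is 43 mm before the lid's front edge, with clear air all round; shut, it lies 98 mm above the desk, 194 mm before the hinge axis and 4 mm above it. It moves with the lid about the hinge. Axes turn with the lid: y along the bar.
- marker_red: Bystander: a white and red marker pen, 130 mm long, 16 mm thick, lying on the desk. Origin: its underside's centre.
- dropper: Bystander: a small brown dropper bottle with a label, 33 mm wide, 102 mm tall, standing on the desk. Origin: centre of its underside.
- pen: Bystander: a thin white ball pen, 145 mm long, lying on the desk before the incubator. Origin: its underside's centre.

How it is judged:
By the outcome, as a careful person would: the job done as asked, in the order asked, and still so for the second after the job is handed in, while the arm keeps its last pose, push and grip.
It also fails if it takes over 51 s, if anything falls off the work surface, if the arm or the gripper's body presses on something with over 40 N, if the wrist force passes 120 N, or if a joint passes its speed limit or range.

ROBOT

A 6-joint arm with a two-finger parallel gripper is mounted at the origin on a cart in front of the work surface, level with it; the furniture and walls round the work are solid. World frame = base frame: x ahead of the robot, y to its left, z up, the work surface at z = 0. Lengths are in mm, angles in degrees, forces in N, time in s.
With the tool pointing down it reaches from about 400 to 925 mm from the base axis. Payload 3.4 kg.
Tool frame: the origin (TCP) lies where the fingers leave the gripper's body, on its centre line; the fingertips stand 73 mm ahead of it and the grasp point (between the pads) lies r.grip_point_offset ahead of it (r.grip_point_offset is the distance from the TCP to the grasp point, in mm); z points along the fingers, y is the direction in which the jaws open and shut (so a half turn about z gives the same grasp; the last joint's range is limited). The gripper opens to 85 mm and grips with 20 to 120 N. Pads are 22 mm wide; open, the fingers measure 114 mm over their backs; the gripper's body (76 mm by 85 mm) begins 54 mm behind the grasp point. The pads swing forward as they close: fully open they stand 13 mm farther back than shut.
Start: joints at [-74.112, 17.578, 86.31, -0, 76.112, -4.211], TCP at [197.575, -539.996, 303.905] pointing down, gripper open.
Joint ranges: [-179.03, 179.03], [-60, 130.46], [8.19, 133.38], [-81.62, 261.62], [5.75, 156.47], [-153.77, 153.77]. Speed limits (degrees/s): [147.25, 147.25, 180, 180, 180, 180].

INTERFACE

Orientations are given as a 3x3 rotation matrix whose columns are the frame's x, y, z axes.
In Python, from workcell import r, vision, hand_in gives the robot as it stands. The module is installed in compiled form; this text tells all that it offers.
- The arm moves only by the tool send_rows, never from a script. Its argument "targets" is one flat list of numbers, 7 for each row, row after row: the shift along the tool's x, y, z in m, then the turn, a rotation vector about the tool's x, y, z in rad, then the gripper command: -1 is fully open, 1 is shut, values between are in proportion. In form: [tx, ty, tz, wx, wy, wz, claw, tx, ty, tz, wx, wy, wz, claw, ...]. A call has 1 to 20 rows; each row is the pose to reach, as a shift and turn from the pose commanded when the call began, along the tool's axes at that moment; what a row does not reach only later rows make up. A row lasts 1/12 s, in which the tool goes at most 41.7 mm and 7.16 degrees, less where a joint would pass 70% of its speed; a pose out of reach is approached as far as the arm can. A call with a gripper value outside its range is refused whole. The fingers move at their own pace and stop on an object; the grip force is fixed at half the most. Time passes only in rows, so rows that repeat a pose let the fingers close. It gives the time, the measured TCP pose, the force and the opening at its end, in the units of the state.
- r.get_obs(): the state, without advancing time (a new reading comes with each control period).
- vision.grab_frame(name): name is "scene" or "top"; returns (picture, depth): 384x512x3 uint8, red, green, blue; 384x512 float32, mm along the optical axis (not along the pixel's ray), 0 where there is no reading.
- vision.camera_params(name): a dict with "camera_matrix" (3x3 intrinsics, pixels), "dist_coeffs" ([k1, k2, p1, p2, k3] as OpenCV has them; the pictures are not rectified), "R" (3x3) and "t" (3): a world point X has camera coordinates R X + t. Camera axes: x right, y down, z forward; pixel columns grow to the right and rows downward; lengths in mm; the calibration is good to about 2 mm. A picture is of the moment at which its call begins. camera_params takes no time and is no camera call.
- hand_in(): hands the job in, once; it reports no verdict.
The state is a dict: "time": time; "joint_pos": joint angles; "joint_vel": joint speeds; "joint_efforts": joint torques, N m; "eef_pos": TCP position; "tcp_rot": TCP orientation; "contact_force": force on the tool from outside, world axes, zero at the start; "torque": the same for the moment, N m; "width": finger opening in mm.
Only numpy, scipy, OpenCV 4.12 (cv2) and the standard library are available. Lean on these libraries where they do the work, as an engineer would, in place of code of your own. Each camera call takes 0.05 s, during which the arm holds its last target.

## Working session

There is one attempt and no reset: what is moved stays moved. The work goes in short steps, Python scripts to look and compute and a tool call to move; the robot and the scene stay as the last step left them, time stands still between calls to the robot, and variables do not carry over. Pictures are saved under pics/ and viewed, and the job is handed in when it is done.

Besides the shell and the picture viewer there is one more tool, called in YAML: its name, and indented under it one key for each argument. send_rows: Moves the arm, as the interface text tells. Its arguments: {"type":"object","properties":{"targets":{"type":"array","items":{"type":"number"}}},"required":["targets"]}

```bash
ls; mkdir -p pics; python3 - <<'E'
from workcell import r, vision
import cv2, numpy as np
print(r.get_obs(), r.grip_point_offset)
for n in ("scene","top"):
    im,d=vision.grab_frame(n); np.savez(f"{n}0.npz",im=im,d=d)
    cv2.imwrite(f"pics/{n}0.png",cv2.resize(im[:,:,::-1],(768,576),interpolation=cv2.INTER_CUBIC))
    p=vision.camera_params(n); print(n,p, (d>0).mean())
E
```

```text
pics
{'time': 0.0, 'joint_pos': array([-7.41124185e+01,  1.76226665e+01,  8.63845953e+01, -2.04886381e-03,
        7.61123223e+01, -4.21160207e+00]), 'joint_vel': array([-0.14743513,  0.00193969, -0.00194442, -0.03667705, -0.08883496,
       -0.02433409]), 'joint_efforts': array([-1.01145026e-03, -4.57563686e+01, -2.51921493e+01, -5.45762305e-04,
        1.33794514e-02, -2.47162649e-05]), 'eef_pos': array([ 197.40539763, -539.45058602,  302.9721979 ]), 'tcp_rot': array([[ 9.39096223e-01,  3.43653777e-01, -6.04742564e-04],
       [ 3.43654289e-01, -9.39094105e-01,  1.99790384e-03],
       [ 1.18677024e-04, -2.08404632e-03, -9.99997821e-01]]), 'contact_force': array([0.06094821, 0.53707138, 0.56528935]), 'torque': array([-0.03954952, -0.00203372, -0.03721151]), 'width': 85.26796484426876} 53.900000000000006
scene {'camera_matrix': array([[362.54871334,   0.        , 257.24688457],
       [  0.        , 362.54871334, 189.78621198],
       [  0.        ,   0.        ,   1.        ]]), 'dist_coeffs': array([-0.02645941,  0.        ,  0.        ,  0.        ,  0.        ]), 'R': array([[-0.89449425, -0.44697009, -0.00988866],
       [-0.29359427,  0.60394576, -0.74098038],
       [ 0.33716828, -0.65989943, -0.67145386]]), 't': array([558.15452967, 150.14356473, 810.1375284 ])} 0.9961598714192709
top {'camera_matrix': array([[435.43765992,   0.        , 255.97276019],
       [  0.        , 435.43765992, 183.47633909],
       [  0.        ,   0.        ,   1.        ]]), 'dist_coeffs': array([-0.15413297,  0.        ,  0.        ,  0.        ,  0.        ]), 'R': array([[ 0.00815101, -0.99994391,  0.0067637 ],
       [-0.992633  , -0.00890873, -0.12083196],
       [ 0.12088544, -0.00572897, -0.99264993]]), 't': array([108.17940304, 552.89285194, 998.41964204])} 0.9960225423177084
```

View pics/scene0.png

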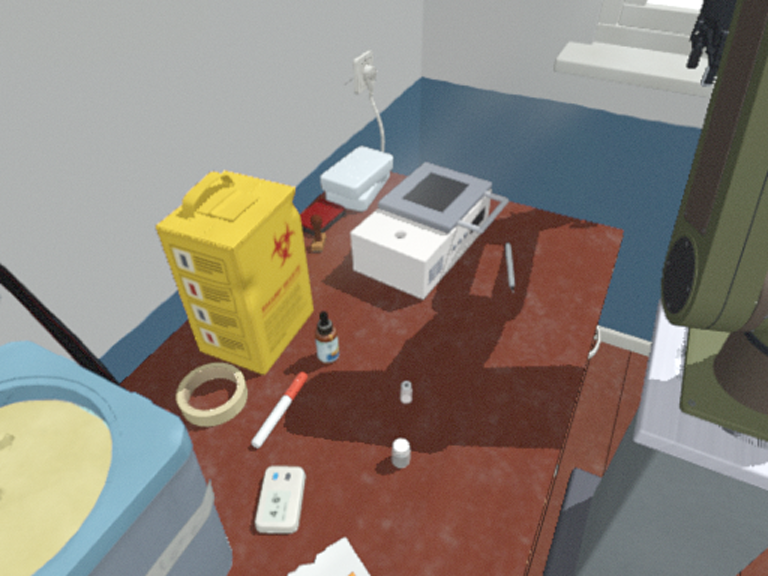

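View pics/top0.png

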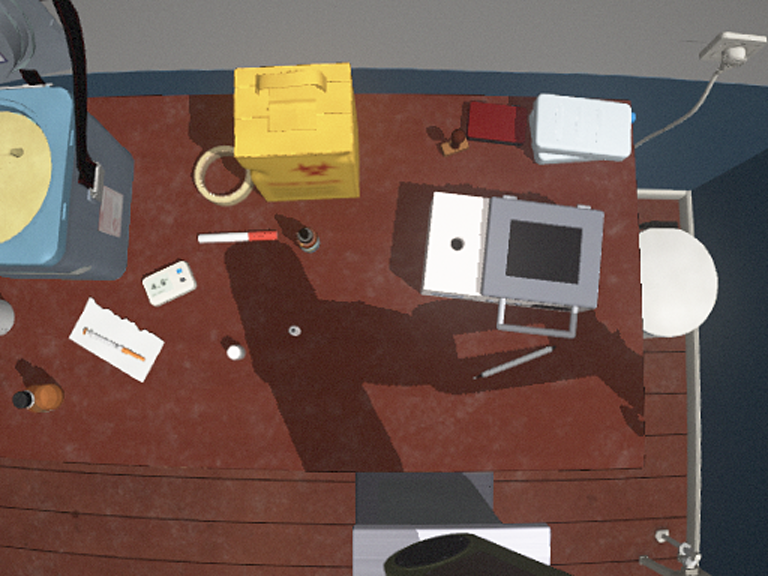

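The top view shows the vials at about (235,352) and (294,331), and the incubator's well at (457,244), its bar at about (537,332) and the pen at (513,362) (all on the enlarged picture). Next I'll zoom in.

```bash
cat > h.py <<'E'
import numpy as np, cv2
from workcell import r, vision
P={n:vision.camera_params(n) for n in("scene","top")}
def ray(n,uv):
    p=P[n]; q=cv2.undistortPoints(np.array([[uv]],float),p["camera_matrix"],p["dist_coeffs"])[0,0]
    R=np.array(p["R"]);t=np.array(p["t"]); return -R.T@t, R.T@np.array([q[0],q[1],1.])
def plane(n,uv,z):
    c,d=ray(n,uv); return c+d*(z-c[2])/d[2]
def tri(a,b):
    (c1,d1),(c2,d2)=ray("scene",a),ray("top",b)
    s=np.linalg.lstsq(np.array([d1,-d2]).T,c2-c1,rcond=None)[0]
    p,q=c1+s[0]*d1,c2+s[1]*d2; return (p+q)/2,np.linalg.norm(p-q)
def proj(n,X):
    p=P[n]; return cv2.projectPoints(np.array(X,float).reshape(-1,1,3),cv2.Rodrigues(np.array(p["R"]))[0],np.array(p["t"]),p["camera_matrix"],p["dist_coeffs"])[0][:,0]
def depthpt(n,uv,z):
    c,d=ray(n,uv); return c+d*z
def crop(im,x0,y0,w,h,k,fn):
    cv2.imwrite(fn,cv2.resize(im[y0:y0+h,x0:x0+w,::-1],(w*k,h*k),interpolation=cv2.INTER_NEAREST))
E
python3 - <<'E'
from h import *
s=np.load("scene0.npz")["im"];t=np.load("top0.npz")["im"]
a=cv2.resize(s[245:325,235:305],None,fx=5,fy=5,interpolation=0)
b=cv2.resize(t[195:275,135:225],None,fx=5,fy=5,interpolation=0)
cv2.imwrite("pics/vials.png",np.hstack([a,b])[:,:,::-1])
a=cv2.resize(s[100:200,230:350],None,fx=3,fy=3,interpolation=0)
b=cv2.resize(t[120:260,270:410],None,fx=3,fy=3,interpolation=0)
a=cv2.copyMakeBorder(a,0,b.shape[0]-a.shape[0],0,0,cv2.BORDER_CONSTANT)
cv2.imwrite("pics/inc.png",np.hstack([a,b])[:,:,::-1])
E
```

```text
(no output)
```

View pics/vials.png

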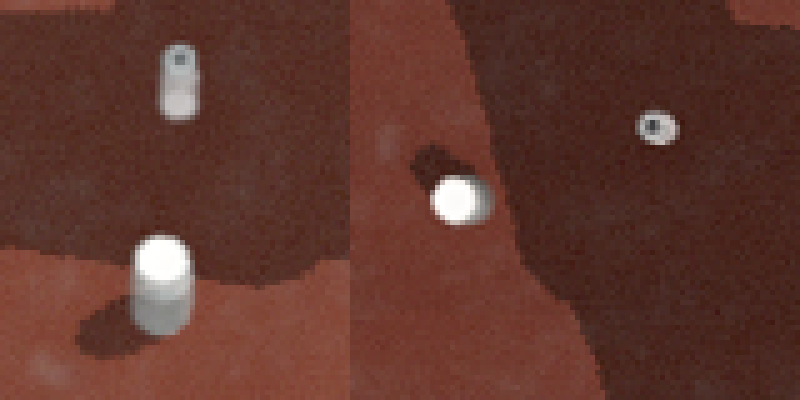

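View pics/inc.png

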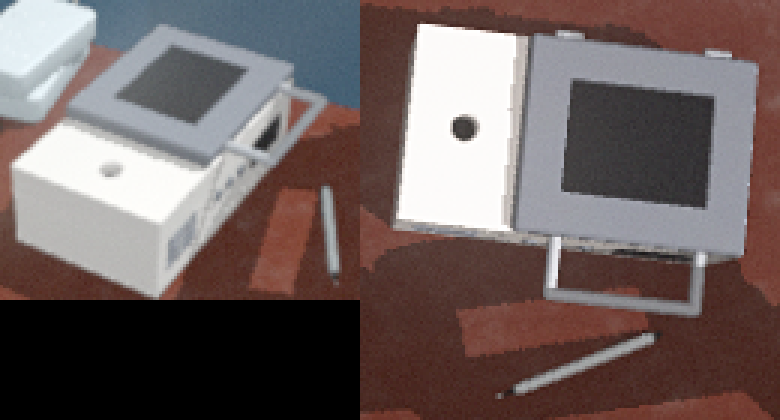

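Small vial (clear, with a dark-dot collar, no cap) is the one farther right in the top view, at about (196,220) native. Large vial is at about (157,235). The well is dark at about (305,162). Now I'll measure them.

```bash
python3 - <<'E'
from h import *
S=np.load("scene0.npz");T=np.load("top0.npz")
def blob(im,x0,y0,w,h,f,n):
    c=im[y0:y0+h,x0:x0+w].astype(int); m=f(c).astype(np.uint8)
    k,l,st,ce=cv2.connectedComponentsWithStats(m)
    i=1+np.argmax(st[1:,4]); print(n,"c",ce[i]+[x0,y0],"bbox",st[i][:4]+[x0,y0,0,0],"A",st[i][4]); return ce[i]+[x0,y0]
vial=lambda c:(c[:,:,1]>95)  # greenish bright
sv=lambda c:(c[:,:,1]>85)
dk=lambda c:(c.sum(2)<330)
a=blob(S["im"],260,250,22,24,sv,"small scene"); b=blob(T["im"],186,210,20,20,sv,"small top")
print("mid small",tri(a,b))
cl=lambda c:c[:,:,1]>130
a=blob(S["im"],255,288,22,30,cl,"large scene"); b=blob(T["im"],146,225,22,20,cl,"large top")
print("large",tri(a,b))
a=blob(S["im"],258,150,18,14,lambda c:c.sum(2)<560,"well scene"); b=blob(T["im"],296,154,18,18,lambda c:c.sum(2)<330,"well top")
print("well",tri(a,b), plane("scene",a,90),plane("top",b,90))
print("small dot",tri((271-.5,256.2-.5),(195.6-.5,220.2-.5)))
# depth heights
for n,uv in(("top",(304,150)),("top",(304,175)),("top",(195,220)),("top",(340,160)),("top",(157,234))):
    d=(T if n=="top" else S)["d"]; print(uv,depthpt(n,uv,d[uv[1],uv[0]]))
# small vial depth cloud both views
for n,D,(x0,y0,w,h) in(("top",T,(186,210,20,20)),("scene",S,(260,250,22,24))):
    pts=np.array([depthpt(n,(x,y),D["d"][y,x]) for y in range(y0,y0+h) for x in range(x0,x0+w)])
    q=pts[pts[:,2]>10]; print(n,len(q),q.mean(0),q.min(0),q.max(0))
    q=pts[pts[:,2]>30]; print(" top",len(q),q.mean(0) if len(q) else "")
# grey bar
pts=np.array([np.r_[depthpt("top",(x,y),T["d"][y,x]),x,y] for y in range(195,230) for x in range(320,395)])
q=pts[(pts[:,2]>80)&(pts[:,2]<112)]
print(len(q)); m=np.zeros((384,512),np.uint8)
for p in q: m[int(p[4]),int(p[3])]=255
for y in range(195,228): print(''.join('#' if m[y,x] else '.' for x in range(320,395)))
E
```

```text
small scene c [270.46902655 261.15044248] bbox [267 254   8  15] A 113
small top c [196.04444444 220.02222222] bbox [192 217   9   7] A 45
mid small (array([464.43474026, 255.16260895,  17.4376901 ]), np.float64(0.4475602223930334))
large scene c [267.19791667 301.18229167] bbox [262 292  12  20] A 192
large top c [156.07407407 234.69135802] bbox [151 230  11  10] A 81
large (array([427.87173929, 349.31312286,  23.54253368]), np.float64(0.8576045219843654))
well scene c [266.77777778 157.11111111] bbox [265 156   5   3] A 9
well top c [303.93023256 162.44186047] bbox [301 159   7   8] A 43
well (array([593.62493737,   4.74488617,  86.88760689]), np.float64(1.5568750870524146)) [591.09487808   8.332416    90.        ] [593.83209822   5.36070988  90.        ]
small dot (array([464.61180159, 254.97828496,  36.2531043 ]), np.float64(0.1834852687521823))
(304, 150) [622.61867319   4.89069004  89.13536549]
(304, 175) [565.12979622   5.43971622  90.4685127 ]
(195, 220) [464.13791898 255.76635221  32.22734339]
(340, 160) [597.44143775 -73.6771834  106.58435289]
(157, 234) [429.91810208 344.0
[... 2193 characters left out ...]
.#####..........
...........#################################................####...........
..............######################################...#########...........
.......................#########################################...........
...............................######.############.#############...........
.......................................#########################...........
........................................................########...........
...........................................................................
...........................................................................
...........................................................................
```

```bash
python3 - <<'E'
from h import *
S=np.load("scene0.npz");T=np.load("top0.npz")
g=T["im"][154:172,295:314].astype(int).sum(2); print(g)
g2=S["im"][150:164,257:279].astype(int).sum(2); print(g2)
for thr in(300,400,500,600):
    c=np.argwhere(g<thr).mean(0); print(thr,plane("top",(c[1]+295,c[0]+154),90),(g<thr).sum())
w=np.clip(700-g,0,None)*(g<640); yy,xx=np.mgrid[154:172,295:314]
print("wt",plane("top",((w*xx).sum()/w.sum(),(w*yy).sum()/w.sum()),90))
# bar from depth
q=np.array([depthpt("top",(x,y),T["d"][y,x]) for y in range(212,226) for x in range(330,388)])
q=q[(q[:,2]>85)&(q[:,2]<112)]
v=cv2.fitLine(q[:,:2].astype(np.float32),cv2.DIST_HUBER,0,.01,.01).ravel()
print("bar",q.mean(0),q[:,2].max(),np.median(q[:,2]),"dir",v,np.degrees(np.arctan2(v[1],v[0])), q[:,1].min(),q[:,1].max())
# deck and lid rectangles from depth
D=T["d"];pts=np.array([np.r_[depthpt("top",(x,y),D[y,x]),x,y] for y in range(110,240) for x in range(270,420)])
for lo,hi,n in((86,94.,"deck"),(102,112,"lid")):
    m=np.zeros((384,512),np.uint8); s=pts[(pts[:,2]>lo)&(pts[:,2]<hi)]
    m[s[:,4].astype(int),s[:,3].astype(int)]=1
    m=cv2.morphologyEx(m,cv2.MORPH_OPEN,np.ones((7,7)))
    k=s[m[s[:,4].astype(int),s[:,3].astype(int)]>0]
    rr=cv2.minAreaRect(k[:,:2].astype(np.float32)); print(n,len(k),rr,k[:,2].mean(),cv2.boxPoints(rr).tolist())
E
```

```text
[[752 752 754 751 752 752 754 752 751 754 753 753 753 752 753 751 752 752
  753]
 [752 754 752 753 754 754 754 752 752 754 754 754 754 754 754 752 753 754
  752]
 [754 752 752 754 752 754 754 755 754 754 754 754 756 754 753 753 751 753
  751]
 [752 752 753 754 754 755 757 760 761 759 750 746 750 755 754 752 752 754
  752]
 [752 754 754 754 754 760 765 753 623 527 531 642 705 725 754 754 752 752
  752]
 [753 754 754 755 758 762 582 346 261 297 332 354 492 642 753 759 754 752
  753]
 [754 752 754 756 764 654 273 191 192 200 184 240 337 467 687 756 756 754
  754]
 [754 754 753 757 765 585 160 207 214 214 204 173 238 428 570 749 757 752
  753]
 [754 754 753 757 764 576 168 195 203 207 192 188 218 358 534 748 758 754
  753]
 [753 754 752 758 758 547 172 202 220 208 191 192 180 385 596 748 757 753
  752]
 [753 754 754 757 760 646 296 186 201 212 192 195 184 421 714 760 756 754
  754]
 [752 752 750 755 761 757 546 198 172 187 178 160 361 577 752 759 755 754
  753]
 [754 753 754 754 754 764 754 624 368 232 291 392 637 763 762 755 754 754
  753]
 [753 753 754 754 754 756 763 763 728 679 703 7
[... 1974 characters left out ...]
717308272 dir [ 7.006582e-02  9.975424e-01  4.649920e+02 -1.107166e+02] 85.98223 -173.31278226165165 -52.7317166656575
deck 1902 ((595.66552734375, 4.625209808349609), (85.12190246582031, 150.39784240722656), 83.74618530273438) 89.91856503366716 [[516.27783203125, -29.490816116333008], [665.7806396484375, -45.874114990234375], [675.05322265625, 38.741233825683594], [525.5504150390625, 55.124534606933594]]
lid 4761 ((581.3468627929688, -124.1468505859375), (176.59197998046875, 151.29542541503906), 83.19739532470703) 106.9233864355735 [[495.7731018066406, -202.86083984375], [646.0034790039062, -220.78164672851562], [666.920654296875, -45.432861328125], [516.6902465820312, -27.512054443359375]]
```

Measured: small vial about (464.5, 255), height consistent with the text. Well about (593.8, 4.7, 90). Incubator yaw about -6.5°. Bar about (463.5, -110.5, 98). I'll go above the vial with the jaws along the incubator's x.

send_rows:
  targets: [0.401,-0.215,0,0,0,-1.107,-1,0.401,-0.215,0,0,0,-1.107,-1,0.401,-0.215,0,0,0,-1.107,-1,0.401,-0.215,0,0,0,-1.107,-1,0.401,-0.215,0,0,0,-1.107,-1,0.401,-0.215,0,0,0,-1.107,-1,0.401,-0.215,0,0,0,-1.107,-1,0.401,-0.215,0,0,0,-1.107,-1,0.401,-0.215,0,0,0,-1.107,-1,0.401,-0.215,0,0,0,-1.107,-1,0.401,-0.215,0,0,0,-1.107,-1,0.524,-0.655,0.04,0,0,-1.107,-1,0.524,-0.655,0.04,0,0,-1.107,-1,0.524,-0.655,0.04,0,0,-1.107,-1,0.524,-0.655,0.04,0,0,-1.107,-1,0.524,-0.655,0.04,0,0,-1.107,-1,0.524,-0.655,0.04,0,0,-1.107,-1,0.524,-0.655,0.04,0,0,-1.107,-1,0.524,-0.655,0.04,0,0,-1.107,-1,0.524,-0.655,0.04,0,0,-1.107,-1]

```text
time: 1.77
eef_pos: [470.2, 174.0, 270.8]
tcp_rot: [[0.113, 0.994, -0.0], [0.994, -0.113, -0.0], [-0.0, -0.0, -1.0]]
contact_force: [1.3, -0.2, -0.5]
width: 85.5
```

send_rows:
  targets: [0,0,0,0,0,0,-1,0,0,0,0,0,0,-1,0,0,0,0,0,0,-1,0,0,0,0,0,0,-1]

```text
time: 2.1
eef_pos: [471.1, 171.0, 271.1]
tcp_rot: [[0.114, 0.994, -0.0], [0.994, -0.114, -0.001], [-0.001, -0.0, -1.0]]
contact_force: [-0.1, 0.1, -0.9]
width: 85.7
```

send_rows:
  targets: [0.0827,-0.0161,0.09,0,0,0,-1,0.0827,-0.0161,0.09,0,0,0,-1,0.0827,-0.0161,0.09,0,0,0,-1,0.0827,-0.0161,0.09,0,0,0,-1,0.0827,-0.0161,0.09,0,0,0,-1,0.0827,-0.0161,0.09,0,0,0,-1,0.0827,-0.0161,0.09,0,0,0,-1]

```text
time: 2.68
eef_pos: [465.6, 254.8, 182.5]
tcp_rot: [[0.115, 0.993, 0.002], [0.993, -0.115, 0.0], [0.001, 0.002, -1.0]]
contact_force: [0.4, 0.4, 0.4]
width: 85.5
```

```bash
python3 - <<'E'
from h import *
print({k:np.round(v,2) for k,v in r.get_obs().items() if k in("time","joint_pos","eef_pos")})
s,_=vision.grab_frame("scene");t,_=vision.grab_frame("top")
np.savez("f1.npz",s=s,t=t)
a=cv2.resize(s[200:320,215:335],None,fx=3,fy=3,interpolation=0)
b=cv2.resize(t[155:275,135:255],None,fx=3,fy=3,interpolation=0)
cv2.imwrite("pics/pre.png",np.hstack([a,b])[:,:,::-1])
E
```

```text
{'time': np.float64(2.68), 'joint_pos': array([ 2.4150e+01,  2.1190e+01,  1.0092e+02, -3.0000e-02,  5.7770e+01,
        3.0760e+01]), 'eef_pos': array([465.65, 254.81, 182.49])}
```

View pics/pre.png

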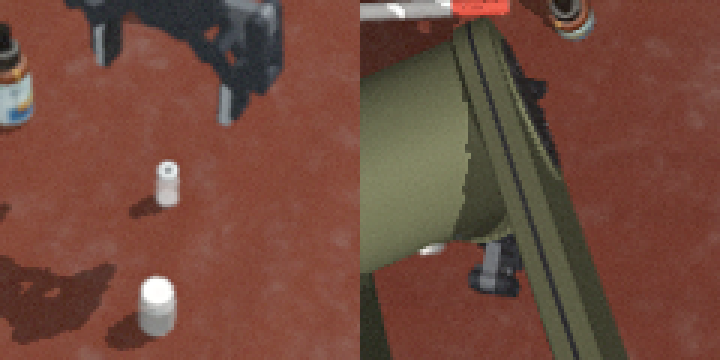

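The small vial stands between the two open fingers and both views are clear around it, so I'll descend.

send_rows:
  targets: [0,-0.001,0.03,0,0,0,-1,0,-0.001,0.06,0,0,0,-1,0,-0.001,0.08,0,0,0,-1,0,-0.001,0.09,0,0,0,-1,0,-0.001,0.09,0,0,0,-1,0,-0.001,0.09,0,0,0,-1,0,-0.001,0.09,0,0,0,-1]

```text
time: 3.37
eef_pos: [464.6, 256.5, 92.6]
tcp_rot: [[0.113, 0.994, 0.003], [0.994, -0.113, 0.001], [0.001, 0.002, -1.0]]
contact_force: [-0.1, 0.3, -0.1]
width: 85.3
```

send_rows:
  targets: [-0.0012,0,0.002,0,0,0,-1,-0.0012,0,0.002,0,0,0,-0.4,-0.0012,0,0.002,0,0,0,0.2,-0.0012,0,0.002,0,0,0,0.5,-0.0012,0,0.002,0,0,0,1,-0.0012,0,0.002,0,0,0,1,-0.0012,0,0.002,0,0,0,1,-0.0012,0,0.002,0,0,0,1,-0.0012,0,0.002,0,0,0,1,-0.0012,0,0.002,0,0,0,1,-0.0012,0,0.002,0,0,0,1,-0.0012,0,0.002,0,0,0,1]

```text
time: 4.37
eef_pos: [463.5, 255.1, 89.4]
tcp_rot: [[0.113, 0.994, 0.0], [0.994, -0.113, 0.0], [0.0, 0.0, -1.0]]
contact_force: [0.3, -0.1, 4.3]
width: 13.9
```

```bash
python3 - <<'E'
from h import *
s,_=vision.grab_frame("scene")
np.savez("f2.npz",s=s)
cv2.imwrite("pics/grip.png",cv2.resize(s[215:315,215:335],None,fx=5,fy=5,interpolation=0)[:,:,::-1])
E
```

```text
(no output)
```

View pics/grip.png

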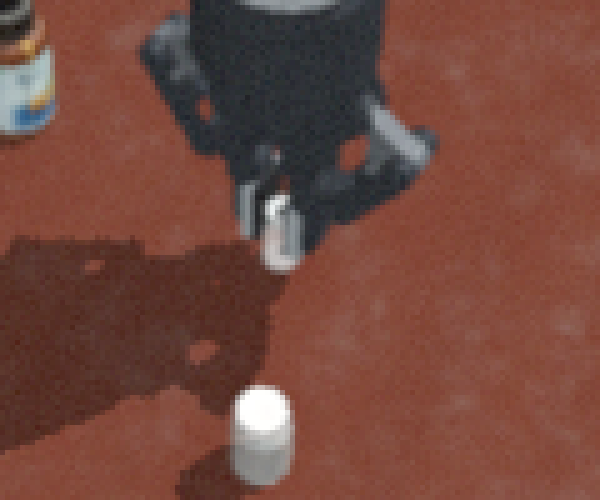

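The small vial is between the pads, held at its upper half, and the large one is untouched. Now I'll lift it and carry it over the well.

send_rows:
  targets: [0,0,-0.02,0,0,0,1,0,0,-0.05,0,0,0,1,0,0,-0.09,0,0,0,1,0,0,-0.13,0,0,0,1,-0.03,0.02,-0.13,0,0,0,1,-0.059,0.04,-0.13,0,0,0,1,-0.088,0.059,-0.13,0,0,0,1,-0.117,0.079,-0.13,0,0,0,1,-0.146,0.099,-0.13,0,0,0,1,-0.176,0.118,-0.13,0,0,0,1,-0.205,0.138,-0.13,0,0,0,1,-0.222,0.15,-0.13,0,0,0,1,-0.234,0.158,-0.13,0,0,0,1,-0.234,0.158,-0.13,0,0,0,1,-0.234,0.158,-0.13,0,0,0,1,-0.234,0.158,-0.13,0,0,0,1,-0.234,0.158,-0.13,0,0,0,1]

```text
time: 5.83
eef_pos: [592.9, 6.2, 219.0]
tcp_rot: [[0.111, 0.994, -0.001], [0.994, -0.111, 0.001], [0.0, -0.001, -1.0]]
contact_force: [-0.5, -0.1, 0.0]
width: 13.5
```

```bash
python3 - <<'E'
from h import *
o=r.get_obs();print(np.round(o["eef_pos"],2),o["width"],o["joint_pos"])
s,_=vision.grab_frame("scene");t,_=vision.grab_frame("top")
np.savez("f3.npz",s=s,t=t)
a=cv2.resize(s[80:200,210:340],None,fx=3,fy=3,interpolation=0)
b=cv2.resize(t[110:230,250:380],None,fx=3,fy=3,interpolation=0)
cv2.imwrite("pics/over.png",np.hstack([a,b])[:,:,::-1])
E
```

```text
[592.89   6.16 218.98] 13.460165252121744 [-3.50081616e+00  2.32473114e+01  9.06555654e+01  3.20615002e-02
  6.61717295e+01  2.87645703e+00]
```

View pics/over.png

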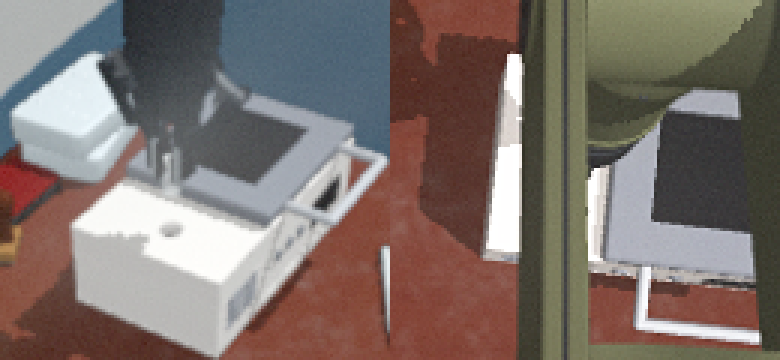

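```bash
python3 - <<'E'
from h import *
S=np.load("scene0.npz")["im"]
g=S[150:164,257:279].astype(int).sum(2); w=np.clip(745-g,0,None)*(g<735); w[:2]=0
yy,xx=np.mgrid[150:164,257:279]
for nm,ww in(("bin",(w>0)*1.),("wt",w)):
    c=((ww*xx).sum()/ww.sum(),(ww*yy).sum()/ww.sum()); print(nm,c,plane("scene",c,90))
f=np.load("f3.npz")["s"]
cv2.imwrite("pics/over2.png",cv2.resize(f[110:170,245:295],None,fx=10,fy=10,interpolation=0)[:,:,::-1])
print(proj("scene",[[592.9,6.2,131],[592.9,6.2,166],[593.8,4.7,90]]))
E
```

```text
bin (np.float64(266.59615384615387), np.float64(156.21153846153845)) [593.19028674   5.02956443  90.        ]
wt (np.float64(266.59034183396636), np.float64(156.38940133839753)) [592.87295133   5.73160115  90.        ]
[[266.61935342 143.49976901]
 [266.72303852 131.7912333 ]
 [266.43957279 156.08185571]]
```

View pics/over2.png

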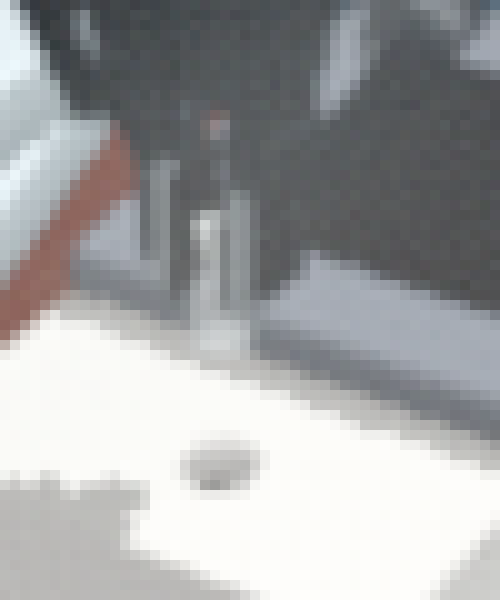

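The held vial's foot is centred at column 266.7 and the well at column 266.6, so they line up in the scene view. I'll descend to just above the mouth with a small correction.

send_rows:
  targets: [-0.001,0.0006,0.012,0,0,0,1,-0.001,0.0006,0.026,0,0,0,1,-0.001,0.0006,0.036,0,0,0,1,-0.001,0.0006,0.036,0,0,0,1,-0.001,0.0006,0.036,0,0,0,1,-0.001,0.0006,0.036,0,0,0,1,-0.001,0.0006,0.036,0,0,0,1,-0.001,0.0006,0.036,0,0,0,1]

```text
time: 6.6
eef_pos: [594.9, 3.7, 184.0]
tcp_rot: [[0.113, 0.994, 0.001], [0.994, -0.113, -0.0], [0.0, 0.002, -1.0]]
contact_force: [0.1, -0.1, 0.6]
width: 13.6
```

```bash
python3 - <<'E'
from h import *
o=r.get_obs();print(np.round(o["eef_pos"],2),o["width"])
f,_=vision.grab_frame("scene")
cv2.imwrite("pics/near.png",cv2.resize(f[120:180,245:295],None,fx=10,fy=10,interpolation=0)[:,:,::-1])
E
```

```text
[594.86   3.67 184.  ] 13.571553772309132
```

View pics/near.png

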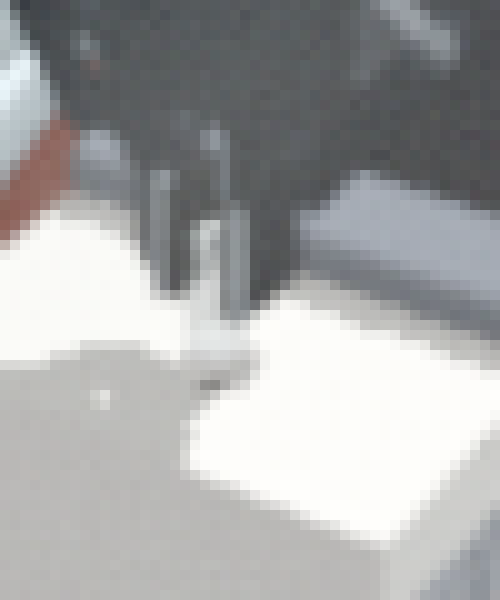

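send_rows:
  targets: [0.001,-0.001,0,0,0,0,1,0.001,-0.001,0,0,0,0,1,0.001,-0.001,0,0,0,0,1,0.001,-0.001,0,0,0,0,1,0.001,-0.001,0.002,0,0,0,1,0.001,-0.001,0.002,0,0,0,1]

```text
time: 7.15
eef_pos: [593.3, 4.8, 180.9]
tcp_rot: [[0.113, 0.994, -0.0], [0.994, -0.113, 0.0], [0.0, -0.0, -1.0]]
contact_force: [0.3, 0.0, -0.6]
width: 13.6
```

send_rows:
  targets: [0,0,0.002,0,0,0,1,0,0,0.004,0,0,0,1,0,0,0.006,0,0,0,1,0,0,0.008,0,0,0,1,0,0,0.008,0,0,0,1]

```text
time: 7.57
eef_pos: [593.3, 4.8, 172.6]
tcp_rot: [[0.113, 0.994, -0.001], [0.994, -0.113, 0.0], [-0.0, -0.001, -1.0]]
contact_force: [-0.4, 0.3, 0.2]
width: 13.5
```

send_rows:
  targets: [0,0,0.002,0,0,0,1,0,0,0.004,0,0,0,1,0,0,0.0055,0,0,0,1,0,0,0.0065,0,0,0,1,0,0,0.0065,0,0,0,1,0,0,0.0065,0,0,0,1]

```text
time: 8.07
eef_pos: [593.5, 4.8, 166.6]
tcp_rot: [[0.113, 0.994, -0.0], [0.994, -0.113, 0.0], [-0.0, -0.0, -1.0]]
contact_force: [0.7, 0.4, 0.4]
width: 13.7
```

send_rows:
  targets: [0,0,0.001,0,0,0,1,0,0,0.0015,0,0,0,1,0,0,0.0015,0,0,0,1,0,0,0.0015,0,0,0,1]

```text
time: 8.4
eef_pos: [593.6, 4.8, 165.5]
tcp_rot: [[0.113, 0.994, 0.0], [0.994, -0.113, 0.0], [0.0, 0.0, -1.0]]
contact_force: [0.1, -0.0, 2.8]
width: 13.6
```

Floor reached (2.8 N upward at 165.5, as predicted). Release and retreat straight up.

send_rows:
  targets: [0,0,0,0,0,0,0.6,0,0,0,0,0,0,0.4,0,0,0,0,0,0,0.2,0,0,0,0,0,0,0,0,0,0,0,0,0,0,0,0,0,0,0,0,0,0,0,0,0,0,0,0,0,0,-0.005,0,0,0,0,0,0,-0.015,0,0,0,0,0,0,-0.035,0,0,0,0,0,0,-0.065,0,0,0,0,0,0,-0.1,0,0,0,0,0,0,-0.1,0,0,0,0]

```text
time: 9.48
eef_pos: [597.2, 4.6, 273.4]
tcp_rot: [[0.113, 0.994, 0.014], [0.994, -0.113, -0.001], [0.001, 0.014, -1.0]]
contact_force: [0.9, 0.9, 0.8]
width: 42.6
```

```bash
python3 - <<'E'
from h import *
f,d=vision.grab_frame("scene")
np.savez("f5.npz",s=f,d=d)
cv2.imwrite("pics/rel.png",cv2.resize(f[120:190,235:315],None,fx=8,fy=8,interpolation=0)[:,:,::-1])
E
```

```text
(no output)
```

View pics/rel.png

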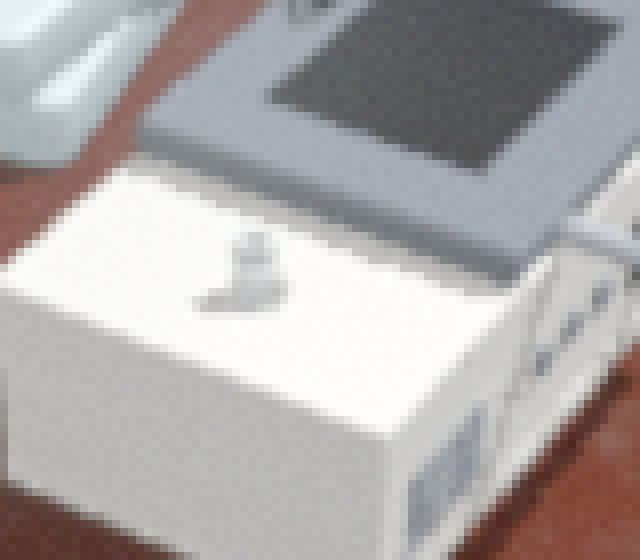

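```bash
python3 - <<'E'
from h import *
print("exp top",proj("scene",[[593.4,5,111],[593.4,5,125],[593.4,5,90]]))
S=np.load("scene0.npz")["im"];T=np.load("top0.npz")["im"]
a=cv2.resize(S[115:165,290:350],None,fx=7,fy=7,interpolation=0)
b=cv2.resize(T[195:230,325:390],None,fx=7,fy=7,interpolation=0)
a=a[:350];b=cv2.copyMakeBorder(b,0,350-b.shape[0],0,0,cv2.BORDER_CONSTANT)
cv2.imwrite("pics/bar.png",np.vstack([cv2.copyMakeBorder(a,0,0,0,b.shape[1]-a.shape[1],cv2.BORDER_CONSTANT),b[:245]])[:,:,::-1])
E
```

```text
exp top [[266.58721145 149.63096481]
 [266.62725923 145.15199875]
 [266.52848471 156.1843261 ]]
```

View pics/bar.png

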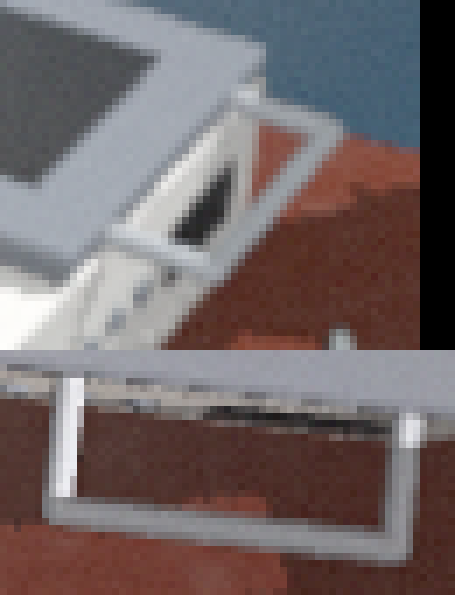

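Vial top is seen at (266.4,149.5) against (266.6,149.6) expected for fully home, so it's seated. The bar's ends show clearly in both first pictures.

```bash
python3 - <<'E'
from h import *
L=tri((320.2,152.4),(331.6,217.4));R=tri((337.4,132.4),(382.8,223.1));print(L,R)
for a in((331.6,217.4),(382.8,223.1)): print(plane("top",a,98))
T=np.load("top0.npz")["im"].astype(int)
# column-wise centre of grey bar between arms
pts=[]
for x in range(338,378):
    g=T[210:230,x]; grey=(np.abs(g[:,0]-g[:,2])<35)&(g[:,1]>80)
    i=np.where(grey)[0]
    if len(i): pts.append(plane("top",(x,210+i.mean()),98)[:2])
pts=np.array(pts,np.float32); v=cv2.fitLine(pts,cv2.DIST_HUBER,0,.01,.01).ravel()
print(v, np.degrees(np.arctan2(v[0],v[1])), "x at y=-111", v[2]+(-111-v[3])*v[0]/v[1])
o=r.get_obs();print(o["eef_pos"],o["tcp_rot"],o["joint_pos"])
E
```

```text
(array([468.99740925, -53.9661182 , 103.13106444]), np.float64(1.4405361323415848)) (array([ 457.59714435, -170.20486802,   98.83525184]), np.float64(0.23391417979862117))
[469.9213086  -54.70746935  98.        ]
[ 457.51014016 -170.48601224   98.        ]
[ 1.03464320e-01  9.94633138e-01  4.63721222e+02 -1.12973854e+02] 5.9386964 x at y=-111 463.92654
[596.20659208   4.64224139 270.74408997] [[ 1.12723284e-01  9.93568826e-01  1.06980708e-02]
 [ 9.93626266e-01 -1.12722719e-01 -6.57728138e-04]
 [ 5.52417457e-04  1.07040254e-02 -9.99942558e-01]] [-3.61311172e+00  2.05013668e+01  8.68425598e+01  1.06968290e-03
  7.20419509e+01  2.85905924e+00]
```

Bar centre about (463.8, -112.3, 98), yaw about -6.3°. I'll move to a pose tilted 25° in front of and above the bar, with the jaws 30 mm open.

send_rows:
  targets: [-0.02,-0.02,0,0,0,0,0.3,-0.045,-0.045,0,0,0,0,0.3,-0.07,-0.07,0,0,0,0,0.3,-0.095,-0.095,0,0,0,0,0.3,-0.115,-0.115,0,-0.08,0,0,0.3,-0.127,-0.13,0,-0.18,0,0,0.3,-0.131,-0.15,0.015,-0.28,0,0,0.3,-0.131,-0.164,0.035,-0.38,0,0,0.3,-0.131,-0.164,0.055,-0.436,0,0,0.3,-0.131,-0.164,0.064,-0.436,0,0,0.3,-0.131,-0.164,0.064,-0.436,0,0,0.3,-0.131,-0.164,0.064,-0.436,0,0,0.3,-0.131,-0.164,0.064,-0.436,0,0,0.3,-0.131,-0.164,0.064,-0.436,0,0,0.3]

```text
time: 10.7
eef_pos: [417.4, -107.4, 202.4]
tcp_rot: [[0.112, 0.9, 0.422], [0.994, -0.101, -0.048], [-0.001, 0.425, -0.905]]
contact_force: [0.2, -0.2, -0.7]
width: 29.9
```

```bash
cat > st.py <<'E'
from h import *
import sys
o=r.get_obs();R=o["tcp_rot"];print(np.round(o["eef_pos"],1),np.round(R,3).tolist(),np.round(o["joint_pos"],1),"w",round(o["width"],1),"F",np.round(o["contact_force"],1))
gp=o["eef_pos"]+53.9*R[:,2]; print("gp",gp.round(1),"phi",np.degrees(np.arctan2(-R[2,2],np.hypot(R[0,2],R[1,2])*np.sign(R[0,2]))))
if len(sys.argv)>2:
    T=np.array(eval(sys.argv[2]),float); print("shift tool mm",(R.T@(T-gp)).round(1))
if len(sys.argv)>1 and sys.argv[1]!="-":
    f,d=vision.grab_frame("scene"); t,td=vision.grab_frame("top")
    np.savez(sys.argv[1]+".npz",s=f,t=t,d=d,td=td)
    a=cv2.resize(f[60:200,230:370],None,fx=4,fy=4,interpolation=0)
    cv2.imwrite(f"pics/{sys.argv[1]}.png",a[:,:,::-1])
E
python3 st.py b1 "[463.8,-112.3,98]"
```

```text
[ 417.4 -107.4  202.4] [[0.112, 0.9, 0.422], [0.994, -0.101, -0.048], [-0.001, 0.425, -0.905]] [-25.6   6.2 126.3  19.3  24.8 -35.2] w 29.9 F [ 0.2 -0.2 -0.7]
gp [ 440.2 -110.1  153.6] phi 64.87116024023413
shift tool mm [ 0.5 -2.1 60.4]
```

View pics/b1.png

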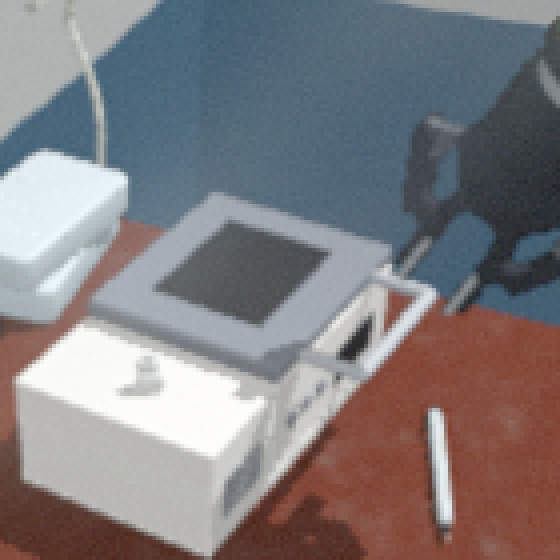

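Gripper is poised above and in front of the bar, at about (410,290) in the crop; the vial is seated and the pen is clear below. I'll advance along the tool axis.

send_rows:
  targets: [0,-0.001,0.01,0,0,0,0.3,0,-0.002,0.02,0,0,0,0.3,0,-0.002,0.03,0,0,0,0.3,0,-0.002,0.03,0,0,0,0.3,0,-0.002,0.03,0,0,0,0.3]

```text
time: 11.22
eef_pos: [427.0, -108.0, 173.1]
tcp_rot: [[0.112, 0.901, 0.419], [0.994, -0.102, -0.047], [0.0, 0.422, -0.907]]
contact_force: [-0.5, 0.5, 0.3]
width: 29.7
```

```bash
python3 st.py - "[463.8,-112.3,98]"
```

```text
[ 427.  -108.   173.1] [[0.112, 0.901, 0.419], [0.994, -0.102, -0.047], [0.0, 0.422, -0.907]] [-25.   10.5 127.8  23.9  19.4 -39.6] w 29.7 F [-0.5  0.5  0.3]
gp [ 449.6 -110.6  124.3] phi 65.04517693795086
shift tool mm [-0.1  1.9 29.9]
```

send_rows:
  targets: [0,0.008,0,0.09,0,0,0.3,0,0.016,0,0.175,0,0,0.3,0,0.016,0,0.175,0,0,0.3,0,0.015,0.01,0.175,0,0,0.3,0,0.013,0.02,0.175,0,0,0.3,0,0.012,0.026,0.175,0,0,0.3,0,0.0112,0.0306,0.175,0,0,0.3,0,0.0112,0.0306,0.175,0,0,0.3,0,0.0112,0.0306,0.175,0,0,0.3]

```text
time: 11.97
eef_pos: [449.1, -110.6, 150.0]
tcp_rot: [[0.113, 0.96, 0.256], [0.994, -0.109, -0.029], [0.0, 0.258, -0.966]]
contact_force: [0.4, -0.7, -0.8]
width: 29.9
```

```bash
python3 st.py b2 "[463.8,-112.3,98]"
```

```text
[ 449.1 -110.6  150. ] [[0.113, 0.96, 0.256], [0.994, -0.109, -0.029], [0.0, 0.258, -0.966]] [-21.6  15.6 120.6   7.9  29.6 -21.5] w 29.9 F [ 0.4 -0.7 -0.8]
gp [ 462.9 -112.2   98. ] phi 75.04215321171688
shift tool mm [-0.   0.9  0.2]
```

View pics/b2.png

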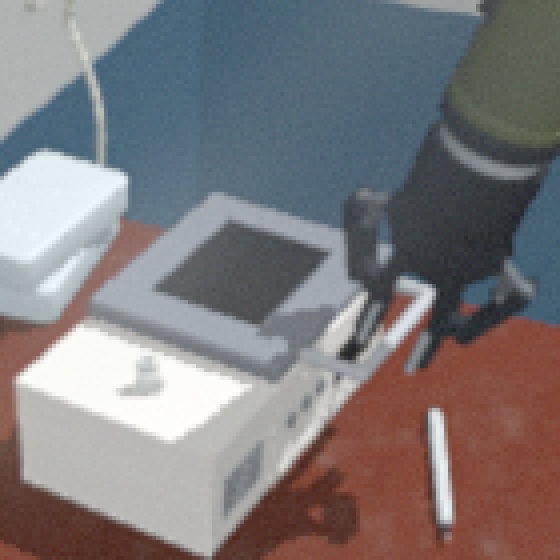

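The fingers straddle the bar, with no contact and the pen clear. Close.

send_rows:
  targets: [0,0.0007,0,0,0,0,0.3,0,0.0007,0,0,0,0,0.5,0,0.0007,0,0,0,0,0.7,0,0.0007,0,0,0,0,1,0,0.0007,0,0,0,0,1,0,0.0007,0,0,0,0,1,0,0.0007,0,0,0,0,1,0,0.0007,0,0,0,0,1]

```text
time: 12.73
eef_pos: [449.8, -110.8, 150.2]
tcp_rot: [[0.113, 0.96, 0.256], [0.994, -0.109, -0.029], [-0.0, 0.257, -0.966]]
contact_force: [-3.0, -1.2, 1.0]
width: 7.7
```

```bash
python3 st.py - "[463.8,-112.3,98]"
python3 - <<'E'
from h import *
# arc plan: shifts in tool frame from commanded pose, tool rotates 75->95deg while lid goes 0->60
o=r.get_obs();R=o["tcp_rot"];p0=o["eef_pos"]
gp0=p0+53.9*R[:,2]
y=np.radians(-6.3);ex=np.array([np.cos(y),np.sin(y),0]);ez=np.array([0,0,1.])
for off in (0,):
    H=gp0+194*ex-4*ez
    for k,a in enumerate(np.linspace(0,60,25)[1:]):
        A=np.radians(a); along=194*np.cos(A)-4*np.sin(A);h=194*np.sin(A)+4*np.cos(A)
        B=H-along*ex+h*ez; th=np.radians(20*a/60)
        Rn=R@cv2.Rodrigues(np.array([th,0,0.]))[0]
        p=B-53.9*Rn[:,2]; print(round(a,1),(R.T@(p-p0)/1000).round(4),round(th,3),p.round(0))
E
```

```text
[ 449.8 -110.8  150.2] [[0.113, 0.96, 0.256], [0.994, -0.109, -0.029], [-0.0, 0.257, -0.966]] [-21.6  15.7 120.4   7.8  29.7 -21.4] w 7.7 F [-3.  -1.2  1. ]
gp [ 463.6 -112.3   98.1] phi 75.08711017228651
shift tool mm [0.1 0.2 0.2]
2.5 [ 0.      0.0033 -0.0081] 0.015 [ 451. -111.  159.]
5.0 [ 0.     0.007 -0.016] 0.029 [ 452. -111.  167.]
7.5 [ 0.      0.011  -0.0238] 0.044 [ 454. -111.  176.]
10.0 [ 0.      0.0153 -0.0315] 0.058 [ 456. -112.  185.]
12.5 [ 0.      0.02   -0.0389] 0.073 [ 459. -112.  193.]
15.0 [ 0.      0.025  -0.0462] 0.087 [ 462. -112.  201.]
17.5 [ 0.      0.0303 -0.0533] 0.102 [ 465. -112.  209.]
20.0 [ 0.      0.0359 -0.0602] 0.116 [ 469. -113.  218.]
22.5 [ 0.      0.0418 -0.0668] 0.131 [ 473. -113.  226.]
25.0 [ 0.0001  0.048  -0.0732] 0.145 [ 477. -114.  233.]
27.5 [ 0.0001  0.0545 -0.0793] 0.16 [ 482. -114.  241.]
30.0 [ 0.0001  0.0612 -0.0852] 0.175 [ 487. -115.  248.]
32.5 [ 0.0001  0.0682 -0.0908] 0.189 [ 492. -115.  255.]
35.0 [ 0.0001  0.0755 -0.0961] 0.204 [ 498. -116.  262.]
37.5 [ 1.000e-04  8.290e-02 -1.011e-01] 0.218 [ 504. -117.  269.]
40.0 [ 1.000e-04  9.060e-02 -1.058e-01] 0.233 [ 510. -117.  276.]
42.5 [ 0.0002  0.0985 -0.1102] 0.247 [ 516. -118.  282.]
45.0 [ 0.0002  0.1066 -0.1142] 0.262 [ 523. -119.  288.]
47.5 [ 0.0002  0.1148 -0.118 ] 0.276 [ 530. -120.  294.]
50.0 [ 0.0002  0.1233 -0.1213] 0.291 [ 537. -120.  299.]
52.5 [ 0.0002  0.1318 -0.1244] 0.305 [ 545. -121.  304.]
55.0 [ 0.0003  0.1405 -0.127 ] 0.32 [ 552. -122.  309.]
57.5 [ 0.0003  0.1493 -0.1294] 0.335 [ 560. -123.  314.]
60.0 [ 0.0003  0.1582 -0.1313] 0.349 [ 568. -124.  318.]
```

Gripped (width reads 7.7; the vial read 2.4 low too). Lift along the arc to 20° first.

send_rows:
  targets: [0,0.0033,-0.0081,0.015,0,0,1,0,0.007,-0.016,0.029,0,0,1,0,0.011,-0.0238,0.044,0,0,1,0,0.0153,-0.0315,0.058,0,0,1,0,0.02,-0.0389,0.073,0,0,1,0,0.025,-0.0462,0.087,0,0,1,0,0.0303,-0.0533,0.102,0,0,1,0,0.0359,-0.0602,0.116,0,0,1,0,0.0359,-0.0602,0.116,0,0,1,0,0.0359,-0.0602,0.116,0,0,1]

```text
time: 13.57
eef_pos: [468.1, -112.8, 217.4]
tcp_rot: [[0.112, 0.984, 0.141], [0.994, -0.111, -0.016], [-0.0, 0.142, -0.99]]
contact_force: [-4.1, -2.2, 0.5]
width: 8.0
```

```bash
python3 st.py b3
python3 - <<'E'
from h import *
o=r.get_obs();R=o["tcp_rot"];p0=o["eef_pos"]
y=np.radians(-6.3);ex=np.array([np.cos(y),np.sin(y),0]);ez=np.array([0,0,1.])
H=np.array([463.8,-112.3,98])+194*ex-4*ez
B=p0+53.9*R[:,2]; v=B-H; print("lid by gp",np.degrees(np.arctan2(v[2],-(v@ex)))-np.degrees(np.arctan2(4,194)),"radius",np.hypot(v[2],v@ex))
E
```

```text
[ 468.1 -112.8  217.4] [[0.112, 0.984, 0.141], [0.994, -0.111, -0.016], [-0.0, 0.142, -0.99]] [-19.7  12.4 109.    2.4  50.6 -14.7] w 8.0 F [-4.1 -2.2  0.5]
gp [ 475.7 -113.7  164.1] phi 81.85360518241548
lid by gp 19.79960639081665 radius 195.05391927724042
```

View pics/b3.png

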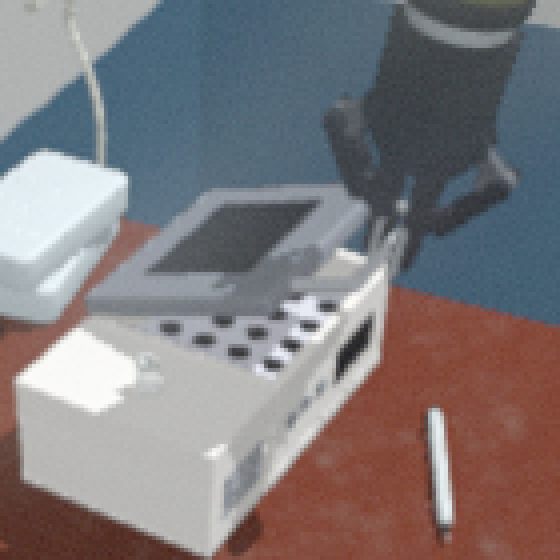

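The lid is lifting with the bar between the pads and the forces are small. I'll compute the rest of the arc.

```bash
python3 - <<'E'
from h import *
o=r.get_obs();R=o["tcp_rot"];p0=o["eef_pos"]
y=np.radians(-6.3);ex=np.array([np.cos(y),np.sin(y),0]);ez=np.array([0,0,1.])
H=np.array([463.8,-112.3,98])+194*ex-4*ez
def bp(a): A=np.radians(a); return H-(194*np.cos(A)-4*np.sin(A))*ex+(194*np.sin(A)+4*np.cos(A))*ez
p0=bp(20)-53.9*R[:,2]
for a in np.linspace(20,60,17)[1:]:
    th=np.radians(20*(a-20)/60); Rn=R@cv2.Rodrigues(np.array([th,0,0.]))[0]
    p=bp(a)-53.9*Rn[:,2]; print(round(a,1),(R.T@(p-p0)/1000).round(4),round(th,3),p.round(0))
E
```

```text
22.5 [ 0.      0.0051 -0.0073] 0.015 [ 473. -113.  225.]
25.0 [ 0.      0.0105 -0.0144] 0.029 [ 477. -114.  233.]
27.5 [ 0.      0.0162 -0.0212] 0.044 [ 482. -114.  241.]
30.0 [ 0.      0.0222 -0.0278] 0.058 [ 487. -115.  248.]
32.5 [ 0.0001  0.0285 -0.0342] 0.073 [ 492. -115.  255.]
35.0 [ 0.0001  0.0351 -0.0403] 0.087 [ 498. -116.  262.]
37.5 [ 0.0001  0.0419 -0.0462] 0.102 [ 504. -117.  269.]
40.0 [ 0.0001  0.049  -0.0518] 0.116 [ 510. -117.  276.]
42.5 [ 0.0001  0.0563 -0.057 ] 0.131 [ 517. -118.  282.]
45.0 [ 0.0001  0.0638 -0.062 ] 0.145 [ 523. -119.  288.]
47.5 [ 0.0001  0.0716 -0.0667] 0.16 [ 530. -120.  294.]
50.0 [ 0.0002  0.0796 -0.071 ] 0.175 [ 537. -120.  299.]
52.5 [ 0.0002  0.0877 -0.075 ] 0.189 [ 545. -121.  304.]
55.0 [ 0.0002  0.096  -0.0787] 0.204 [ 553. -122.  309.]
57.5 [ 0.0002  0.1045 -0.082 ] 0.218 [ 560. -123.  314.]
60.0 [ 0.0002  0.1131 -0.085 ] 0.233 [ 568. -124.  318.]
```

send_rows:
  targets: [0,0.0051,-0.0073,0.015,0,0,1,0,0.0105,-0.0144,0.029,0,0,1,0,0.0162,-0.0212,0.044,0,0,1,0,0.0222,-0.0278,0.058,0,0,1,0,0.0285,-0.0342,0.073,0,0,1,0,0.0351,-0.0403,0.087,0,0,1,0,0.0419,-0.0462,0.102,0,0,1,0,0.049,-0.0518,0.116,0,0,1,0,0.0563,-0.057,0.131,0,0,1,0,0.0638,-0.062,0.145,0,0,1,0,0.0716,-0.0667,0.16,0,0,1,0,0.0796,-0.071,0.175,0,0,1,0,0.0877,-0.075,0.189,0,0,1,0,0.096,-0.0787,0.204,0,0,1,0,0.1045,-0.082,0.218,0,0,1,0,0.1131,-0.085,0.233,0,0,1,0,0.1131,-0.085,0.233,0,0,1,0,0.1131,-0.085,0.233,0,0,1,0,0.1131,-0.085,0.233,0,0,1,0,0.1131,-0.085,0.233,0,0,1]

```text
time: 15.33
eef_pos: [567.5, -123.9, 320.0]
tcp_rot: [[0.113, 0.99, -0.087], [0.994, -0.112, 0.01], [0.0, -0.088, -0.996]]
contact_force: [-6.9, 0.4, 11.4]
width: 7.9
```

```bash
python3 st.py b4
python3 - <<'E'
from h import *
o=r.get_obs();R=o["tcp_rot"];p0=o["eef_pos"]
y=np.radians(-6.3);ex=np.array([np.cos(y),np.sin(y),0]);ez=np.array([0,0,1.])
H=np.array([463.8,-112.3,98])+194*ex-4*ez
B=p0+53.9*R[:,2]; v=B-H; print("lid by gp",np.degrees(np.arctan2(v[2],-(v@ex)))-np.degrees(np.arctan2(4,194)),"radius",np.hypot(v[2],v@ex))
f=np.load("b4.npz"); 
# fit lid plane from depth: points around lid region above deck
for n,k,reg in(("scene","d",(240,340,60,150)),("top","td",(310,410,90,220))):
    P=[];
    for yy in range(reg[2],reg[3]):
        for xx in range(reg[0],reg[1]):
            q=depthpt(n,(xx,yy),f[k][yy,xx]); u=(q-H)
            a,hh,l=-(u@ex),u[2],u@np.array([-ex[1],ex[0],0])
            if hh>25 and a>-5 and a<110 and abs(l)<85 and abs(l)>45 and np.hypot(a,hh)<150: P.append((a,hh))
    P=np.array(P,np.float32); print(n,len(P))
    if len(P)>30:
        v=cv2.fitLine(P,cv2.DIST_HUBER,0,.01,.01).ravel(); print(v, "angle",np.degrees(np.arctan2(v[1],v[0])), "offset perp", (np.array([-v[1],v[0]])@(v[2:])))
E
```

```text
[ 567.5 -123.9  320. ] [[0.113, 0.99, -0.087], [0.994, -0.112, 0.01], [0.0, -0.088, -0.996]] [-16.1  19.5  81.1  -0.8  84.4  -9.5] w 7.9 F [-6.9  0.4 11.4]
gp [ 562.8 -123.3  266.4] phi 95.04338752414316
lid by gp 60.10542189858757 radius 196.52426864727713
scene 174
[ 0.50650525  0.86223686 47.98402    76.86385   ] angle 59.568672 offset perp -2.4416466
top 393
[ 0.51670676  0.8561624  35.67207    87.82384   ] angle 58.888393 offset perp 14.838083
```

View pics/b4.png

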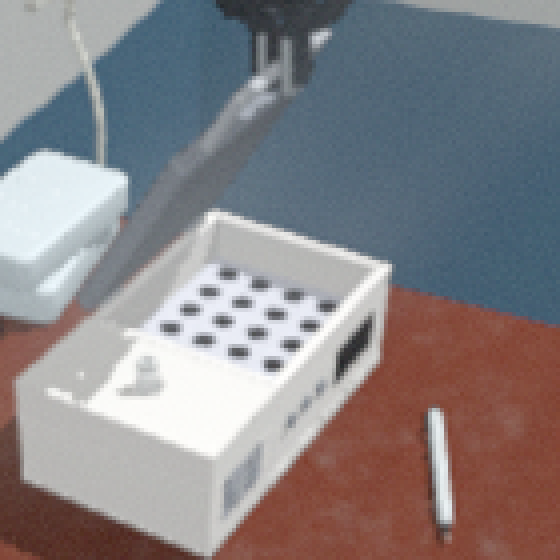

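The lid is held open near 60° and the vial is seated. The top and scene depth fits give 58.9–59.6°, so I'll measure more carefully with 3D plane fits, using the shut lid as the zero.

```bash
python3 - <<'E'
from h import *
y=np.radians(-6.3);ex=np.array([np.cos(y),np.sin(y),0]);ez=np.array([0,0,1.]);ey=np.array([-ex[1],ex[0],0])
H=np.array([463.8,-112.3,98])+194*ex-4*ez
def fit(n,D,th0,lo,hi):
    A=np.radians(th0); u=-np.cos(A)*ex+np.sin(A)*ez; nn=np.sin(A)*ex+np.cos(A)*ez
    ys,xs=np.mgrid[0:384,0:512]; uv=np.stack([xs,ys],-1).reshape(-1,1,2).astype(float); p=P[n]
    q=cv2.undistortPoints(uv,p["camera_matrix"],p["dist_coeffs"])[:,0]; d=D.reshape(-1,1)
    X=(np.c_[q,np.ones(len(q))]*d-np.array(p["t"]))@np.array(p["R"])
    X=X[d[:,0]>0]; V=X-H; s,l,h=V@u,V@ey,V@nn
    k=(s>8)&(s<142)&(abs(l)<82)&(h>lo)&(h<hi)
    s,l,h=s[k],l[k],h[k]; w=np.ones(len(s),bool)
    for _ in range(8):
        c=np.linalg.lstsq(np.c_[s,l,np.ones(len(s))][w],h[w],rcond=None)[0]; e=h-np.c_[s,l,np.ones(len(s))]@c
        w=abs(e)<2.5*max(1.48*np.median(abs(e[w])),.3)
    print(n,th0,"n",w.sum(),"tilt",th0+np.degrees(np.arctan(c[0])),"ytilt",np.degrees(np.arctan(c[1])).round(2),"off",c[2].round(2),"rms",e[w].std().round(2),"s",s[w].min().round(),s[w].max().round())
T0=np.load("top0.npz")["d"];S0=np.load("scene0.npz")["d"];f=np.load("b4.npz")
fit("top",T0,0,5,20);fit("scene",S0,0,5,20)
fit("top",f["td"],59.5,5,22);fit("scene",f["d"],59.5,-12,4);fit("scene",f["d"],59.5,-8,1)
o=r.get_obs();print(o["contact_force"],o["time"])
E
```

```text
top 0 n 4168 tilt -0.2554602771112322 ytilt 0.06 off 13.4 rms 1.68 s 8.0 142.0
scene 0 n 1516 tilt -0.2020709503434232 ytilt -0.15 off 14.77 rms 1.12 s 8.0 142.0
top 59.5 n 836 tilt 59.92772291600078 ytilt 0.3 off 13.29 rms 0.9 s 8.0 142.0
scene 59.5 n 314 tilt 59.65641861415347 ytilt -0.11 off -2.56 rms 0.22 s 8.0 142.0
scene 59.5 n 314 tilt 59.65641861415347 ytilt -0.11 off -2.56 rms 0.22 s 8.0 142.0
[-6.91701919  0.74296103 11.19579016] 15.4333
```

Plane fits relative to the shut lid give 60.2° (top) and 59.9° (scene), and FK gives 60.1°. Hold for a second, check for creep, and check the whole scene.

send_rows:
  targets: [0,0,0,0,0,0,1,0,0,0,0,0,0,1,0,0,0,0,0,0,1,0,0,0,0,0,0,1,0,0,0,0,0,0,1,0,0,0,0,0,0,1,0,0,0,0,0,0,1,0,0,0,0,0,0,1,0,0,0,0,0,0,1,0,0,0,0,0,0,1,0,0,0,0,0,0,1,0,0,0,0,0,0,1]

```text
time: 16.43
eef_pos: [567.5, -123.9, 320.0]
tcp_rot: [[0.113, 0.99, -0.087], [0.994, -0.112, 0.01], [0.0, -0.088, -0.996]]
contact_force: [-7.3, 1.0, 10.4]
width: 8.0
```

```bash
python3 st.py b5; python3 - <<'E'
import numpy as np,cv2
f=np.load("b5.npz"); cv2.imwrite("pics/final.png",cv2.resize(f["s"],(768,576),interpolation=cv2.INTER_CUBIC)[:,:,::-1])
E
```

```text
[ 567.5 -123.9  320. ] [[0.113, 0.99, -0.087], [0.994, -0.112, 0.01], [0.0, -0.088, -0.996]] [-16.1  19.5  81.1  -0.8  84.4  -9.5] w 8.0 F [-7.3  1.  10.4]
gp [ 562.8 -123.3  266.3] phi 95.03490823639395
```

View pics/final.png

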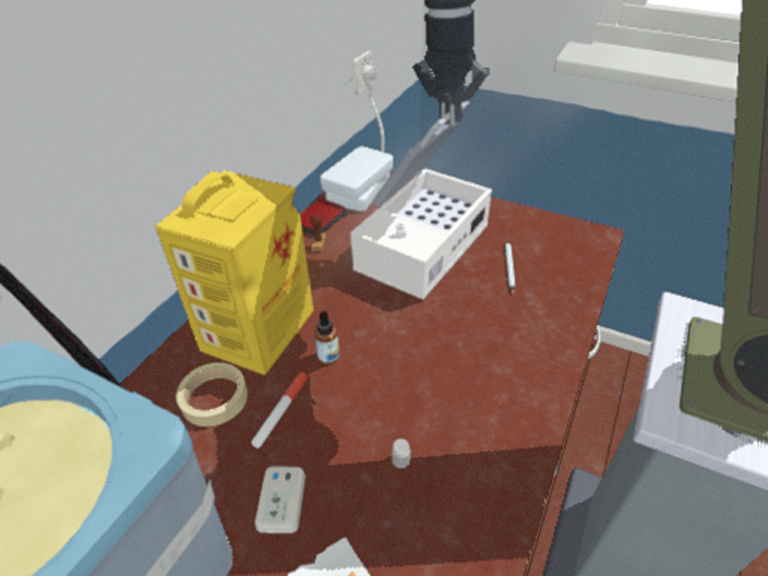

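The hold is steady. The large vial (401,452), marker, dropper and pen (510,267) are where they were at the start, and the small vial is in the well at (400,230). Handing in.

```bash
python3 -c "
from workcell import hand_in
print(hand_in())"
```

```text
the job is handed in; nothing more can be done
None
```

I stood the small vial in the well and let go of it. I then lifted the lid by its bar to about 60° and handed in at about 16.5 s, still gripping the bar.

- **Vial:** After release, its top appeared at pixel (266.4, 149.5), against (266.6, 149.6) expected for fully home. The contact force also rose at the expected floor height. I could not check it from the top camera because the arm was in the way.
- **Lid angle:** The measurements gave 60.1° from the arm pose, and 60.2° (top) and 59.9° (scene) from depth fits zeroed on the shut lid. A first, cruder depth fit had read 58.9° and 59.6°; I discarded it in favour of the zeroed fits. The pose did not drift over a one-second hold.
- **Forces:** A steady pull of about 13 N remains at the bar, probably from a 2–3 mm error in my hinge position. I left it, as it is well below the limits.
- **Gripper width:** It read about 2 mm below nominal on both the vial and the bar.
- **Bystanders:** The large vial is still standing, and it, the marker, the dropper bottle and the pen look unmoved in the last scene picture (compared by eye).

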